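Extraction on, spindle to reverse, start the lathe for sanding

ROBOT

A 6-joint arm with a two-finger parallel gripper is mounted at the origin on the work surface. World frame = base frame: x ahead of the robot, y to its left, z up, the work surface at z = 0. Lengths are in mm, angles in rad, forces in N, time in s.
With the tool pointing down it reaches from about 300 to 775 mm from the base axis. Payload 14.6 kg.
Tool frame: the origin (TCP) lies between the finger pads; the fingertips stand 19 mm ahead of it and the grasp point (between the pads) is the TCP; z points along the fingers, y is the line along which they close (so a half turn about z gives the same grasp; the last joint's range is limited). The gripper opens to 94 mm and grips with 3 to 60 N. Pads are 16 mm wide; open, the fingers measure 119 mm over their backs; the gripper's body (75 mm by 177 mm) begins 78 mm behind the grasp point.
Start: joints at [1.246, 0.3, 1.521, -0, 1.321, -0.067], TCP at [140.222, 531.815, 224.446] pointing down, gripper open.
Joint ranges: [-3.03, 3.03], [-0.79, 2.21], [0.23, 2.52], [-1.04, 4.18], [0, 3.07], [-2.55, 2.55]. Speed limits (rad/s): [2.22, 2.22, 2.57, 3.14, 3.14, 3.14].

INTERFACE

Orientations are given as [roll, pitch, yaw] about the fixed x, y, z axes, in that order (R = Rz(yaw) Ry(pitch) Rx(roll)).
In Python, from cell import monitor, imaging, job, find_in, trace gives the robot as it stands. The module is installed in compiled form; this text tells all that it offers.
- The arm moves only by the tool arm_command, never from a script. Its argument "steps" is a list of rows, each a list of 5 numbers: the opening, from 0 (shut) to 1 (fully open), then the shift along the tool's x, y, z in mm, then the turn about the tool's z in degrees. In form: [[gripper, dx, dy, dz, turn], ...]. A call has 1 to 20 rows; each row is the pose to reach, as a shift and turn from the pose commanded when the call began, along the tool's axes at that moment; what a row does not reach only later rows make up. A row lasts 1/8 s, in which the tool goes at most 62.5 mm and 10.7 degrees, less where a joint would pass 70% of its speed; a pose out of reach is approached as far as the arm can. A call with a gripper value outside its range is refused whole. The fingers move at their own pace and stop on an object; "force" is the grip in N (left out, the last holds). Time passes only in rows, so rows that repeat a pose let the fingers close. It gives the time, the measured TCP pose, the force, the opening and the grip force at its end, in the units of the state.
- monitor.read_state(): the state, without advancing time (a new reading comes with each control period).
- imaging.camera(name): name is "scene" or "top" or "wrist"; returns a dict with "img" (420x560x3 uint8, red, green, blue), "mtx" (3x3 intrinsics, pixels), "D" ([k1, k2, p1, p2, k3] as OpenCV has them; the pictures are not rectified), "view" (4x4, takes a point from world to camera coordinates). Camera axes: x right, y down, z forward; pixel columns grow to the right and rows downward; lengths in mm; the calibration is good to about 2 mm. A picture is of the moment at which its call begins. There is no depth.
- job.sign_off(): hands the job in; it is judged then, once.
Trained networks look in a picture, given as the dict that the camera call returned (one of the last four; its "shot" number tells which), for a name from the list of things; names that differ only in an ending like _2 or _b are one class to them, and where a whole thing is asked for, a point or a joint stands for the part that bears it (a point fixed in the world has none). Each returns a list of dicts, best first, with "p" (0 to 1); they miss things now and then, are a little off and sometimes report something else, mostly with a low value. They report only what shows in the picture. A call takes as long as a camera call. They do not tell look-alikes from the thing itself.
- find_in(picture, target): "rect" ([centre column, centre row, width, height] in pixels, round what is visible of it).
- trace(picture, target): "region" (420x560 bool, what is visible of it) and "rect" ([centre column, centre row, width, height] in pixels, round what is visible of it).
The state is a dict: "clock": time; "joints": joint angles; "qd": joint speeds; "effort": joint torques, N m; "eef_pos": TCP position; "eef_rot": TCP orientation; "wrist_force": force on the tool from outside, world axes, zero at the start; "moment": the same for the moment, N m; "finger_gap": finger opening in mm; "finger_force": force on a finger pad.
Only numpy, scipy, OpenCV 4.12 (cv2) and the standard library are available. Lean on these libraries where they do the work, as an engineer would, in place of code of your own. Each camera call takes 0.05 s, during which the arm holds its last target. There are 200 camera calls.

TASK

The bowl on the big lathe is to be sanded in reverse: using only the fingertips, first press the round ON button of the dust extractor's small hand remote where it lies on the bench, then tip the direction rocker on the lathe's control console right over to reverse (its raised end, the one away from the two push buttons), and then press the console's START button, the low round one. Pick nothing up: leave the remote lying where it is, do not press its bar-shaped OFF button or the console's mushroom STOP button, do not turn the speed knob, and leave everything else on the bench where it stands. Each button is pressed fully and let spring back, and you finish clear of everything.

Things in the scene. Friction and masses are not known exactly. Their poses are not given: they have to be found in the camera images.
- remote: Loose hand remote of the dust extractor, a flat grey box with a bright metal top plate, 118 x 54 mm and 24 mm high, about 0.13 to 0.26 kg, lying flat on the bench on rubber feet at any yaw. Origin: centre of its underside. x runs along its length towards the hanging loop; z up. The round ON button lies at x = +30 mm, the bar-shaped OFF button at x = -30 mm.
- on_top (a point): Centre of the top face of the remote's round ON button: rubber, 24 mm across, standing 7 mm proud of the remote, 31 mm above the bench, with a thin grey ring round it, at the end with the hanging loop. z up; pressed straight down. Moves with the button.
- remote_on (a joint): Travel of the ON button: 0 up, 0.004 m fully pressed; springs back; 1.5 N to start, 3.5 N at the bottom.
- remote_off (a joint): Travel of the remote's OFF button, a rubber bar 15 mm (along the remote) x 32 mm (across), 7 mm proud, 60 mm from ON: 0 up, 0.004 m fully pressed, springs back. Not to be pressed.
- pendant: Lathe control console, fixed: grey desk-shaped box 134 mm (x) x 214 mm (y), top face sloping down to its front (-x) by 0.2 rad: 46 mm high in front, 73 mm at the back. Origin: centre of its underside; x to its back (cable), y to its left seen from the front, z up. Places on the face are u (up the slope) and v (along y) from its centre, which is 60 mm above the origin.
- rocker_pivot (a point): Pivot of the direction rocker, at u = -28, v = +55 mm, 9 mm above the console's top face, where the two halves of the V-shaped rocker meet. The frame is that of the sloping face: x up the slope, y along the face towards the console's left side (the outer, reverse end), z square out of the face.
- rocker_outer (a point): Point on the upper surface of the rocker's outer (reverse) half, 18 mm from the pivot. Moves with the rocker.
- rocker (a joint): Direction rocker: black V-shaped paddle 23 mm wide, 52 mm long along the console's y, in a rim 5 mm high. 0 (start) = forward: inner half (towards START) level with the face, outer half rising 0.4 rad to 10 mm above the pivot. 0.4 rad = reverse: outer half level with the face at pivot height, inner half up. About 2.5 N at 18 mm from the pivot moves it; it stays where it is left.
- start_top (a point): Centre of the top face of the START button: black, round, 24 mm across in a 30 mm bright metal collar 6 mm high, its top 13 mm above the console's face, at u = -28, v = -15 mm. z is square out of the sloping face; pressed along -z. Moves with the button.
- start_button (a joint): Travel of START: 0 up, 0.005 m fully pressed; springs back; 2 N to start, 4.5 N at the bottom.
- stop_top (a point): Centre of the top of the STOP button, a black mushroom 40 mm across whose top stands 29 mm above the console's face, at u = +30, v = -72 mm. Not to be pressed.
- stop_button (a joint): Travel of STOP: 0 up, 0.005 m fully pressed; springs back.
- knob_pointer (a point): Pointer mark on the rim of the speed knob (black, 40 mm across, 24 mm above the face, at u = +34, v = +72 mm; it starts at any setting), 15 mm from its axis. Not to be turned.
- wax_tin: Round aluminium tin, 70 mm across, 38 mm high, standing. Origin: centre of its underside. Leave alone.
- cork_block: Cork sanding block, 110 x 65 x 34 mm, lying. Origin: centre of its underside. Leave alone.
- scroll_chuck: Four-jaw steel lathe chuck, 100 mm across, 73 mm high, jaws up. Origin: centre of its underside. Leave alone.
- small_bowl: Turned dark wooden bowl, 120 mm across, 50 mm high. Origin: centre of its underside. Leave alone.
- oil_bottle: Amber bottle, 64 mm across, 165 mm high, standing. Origin: centre of its underside. Leave alone.
- calipers: Steel outside calipers lying flat, about 210 x 105 mm, 15 mm high. Origin: middle, on the bench. Leave alone.
- skew_chisel: Turning chisel with wooden handle lying along the bench's y, 430 mm long, 29 mm high. Origin: near its middle, on the bench. Leave alone.
There are look-alikes about, which are no part of the job. What is meant by the remote is not blue, and is the smaller of those in its own colour.

How it is judged (in metres and radians):
On the way, in this order (a step that is already met when the one before it is completed fails the run):
1. the remote's ON button is pressed by the fingers (value of joint remote_on above 0.0028 m and contact force between the fingers and remote above 0.5 N), for 0.05 s.
2. the ON button has come back up (value of joint remote_on below 0.001 m), for 0.05 s.
3. the direction rocker is over in reverse (value of joint rocker above 0.33 rad), for 0.1 s.
4. the console's START button is pressed by the fingers (value of joint start_button above 0.0035 m and contact force between the fingers and pendant above 0.5 N), for 0.05 s.
At the end, for the whole second after the job is handed in: The rocker lies in reverse (over 0.33 of 0.4 rad), all four buttons are back up (within 1 mm) and the remote lies flat and still on the bench (value of joint rocker above 0.33 rad and value of joint each of start_button, remote_on, stop_button, remote_off below 0.001 m and angle between remote's own z axis and vertical below 0.05 rad and linear speed of remote below 0.02 m/s); the robot touches nothing.
It fails at once if START is pressed while the rocker is not in reverse (value of joint start_button above 0.0025 m and value of joint rocker below 0.3 rad).
It fails at once if STOP or the remote's OFF button is pressed (2 mm) (value of joint any of stop_button, remote_off above 0.002 m).
It fails at once if the speed knob is turned (pointer moved over 5 mm) (distance of knob_pointer from where it was at the start of the episode above 0.005 m).
It fails at once if the remote is lifted 12 mm, tipped over 0.35 rad or pushed over 30 mm along (height (world z) of remote above 0.012 m or angle between remote's own z axis and vertical above 0.35 rad or distance of remote from where it was at the start of the episode above 0.03 m).
It fails at once if another thing on the bench is picked up or moved over 25 mm (distance of any of wax_tin, cork_block, scroll_chuck, small_bowl, oil_bottle, calipers, skew_chisel from where it was at the start of the episode above 0.025 m).
It also fails if it takes over 43 s, if anything falls off the work surface, if the arm or the gripper's body presses on something with over 40 N, if the wrist force passes 120 N, or if a joint passes its speed limit or range.

## Working session

There is one attempt and no reset: what is moved stays moved. The work goes in short steps, Python scripts to look and compute and a tool call to move; the robot and the scene stay as the last step left them, time stands still between calls to the robot, and variables do not carry over. Pictures are saved under pics/ and viewed, at most 10 in all, crops included, and the job is handed in when it is done.

Besides the shell and the picture viewer there is one more tool, called after ">>>" by a JSON object that holds its "fn" and its "kwargs". arm_command: Moves the arm, as the interface text tells. Its arguments: {"type":"object","properties":{"steps":{"type":"array","items":{"type":"array","items":{"type":"number"}}},"force":{"type":"number"}},"required":["steps"]}

```bash
mkdir -p pics
cat > h.py <<'E'
import numpy as np, cv2, pickle
from cell import monitor, imaging, job, find_in, trace
def snap(n):
    p=imaging.camera(n); return p
def save(p,f,box=None,s=1):
    im=p["img"][:,:,::-1]
    if box: im=im[box[1]:box[3],box[0]:box[2]]
    cv2.imwrite("pics/"+f,cv2.resize(im,None,fx=s,fy=s,interpolation=cv2.INTER_CUBIC))
def ray(p,uv):
    n=cv2.undistortPoints(np.array([[uv]],float),p["mtx"],p["D"])[0,0]
    V=p["view"];R=V[:3,:3];c=-R.T@V[:3,3]
    return c,R.T@np.array([n[0],n[1],1])
def atz(p,uv,z):
    c,d=ray(p,uv); return c+d*(z-c[2])/d[2]
def proj(p,X):
    V=p["view"]; r,_=cv2.Rodrigues(V[:3,:3])
    return cv2.projectPoints(np.array(X,float).reshape(-1,1,3),r,V[:3,3],p["mtx"],p["D"])[0][:,0]
E
python3 - <<'E'
from h import *
a=snap("top");b=snap("scene")
save(a,"top.png");save(b,"scene.png")
for n,p in(("top",a),("scene",b)):
    for t in("remote","pendant","on_top","rocker_pivot","start_top","stop_top","knob_pointer"):
        print(n,t,[(np.round(d["rect"]).tolist(),round(d["p"],2)) for d in find_in(p,t)][:5])
s=monitor.read_state();print(s["clock"],s["eef_pos"],s["eef_rot"])
E
```

```text
top remote [([383.0, 164.0, 29.0, 32.0], 0.85), ([362.0, 280.0, 35.0, 67.0], 0.69), ([339.0, 208.0, 40.0, 32.0], 0.65)]
top pendant [([187.0, 203.0, 76.0, 55.0], 0.88)]
top on_top [([380.0, 169.0, 7.0, 6.0], 0.54), ([334.0, 214.0, 7.0, 7.0], 0.38)]
top rocker_pivot [([186.0, 206.0, 74.0, 49.0], 0.61)]
top start_top [([427.0, 197.0, 36.0, 26.0], 0.38)]
top stop_top [([208.0, 197.0, 9.0, 17.0], 0.51), ([428.0, 196.0, 38.0, 26.0], 0.16)]
top knob_pointer [([163.0, 191.0, 15.0, 17.0], 0.68), ([428.0, 197.0, 35.0, 26.0], 0.21)]
scene remote [([238.0, 317.0, 30.0, 38.0], 0.92), ([237.0, 265.0, 25.0, 27.0], 0.86)]
scene pendant [([335.0, 197.0, 70.0, 52.0], 0.98)]
scene on_top [([159.0, 233.0, 7.0, 8.0], 0.54)]
scene rocker_pivot [([334.0, 187.0, 60.0, 34.0], 0.84)]
scene start_top [([341.0, 177.0, 10.0, 7.0], 0.26)]
scene stop_top [([324.0, 190.0, 8.0, 4.0], 0.47)]
scene knob_pointer [([355.0, 179.0, 8.0, 10.0], 0.58)]
0.8 [140.24494271 531.8202997  224.46421132] [ 3.14155509e+00 -1.96605594e-06  2.88374113e+00]
```

View pics/top.png

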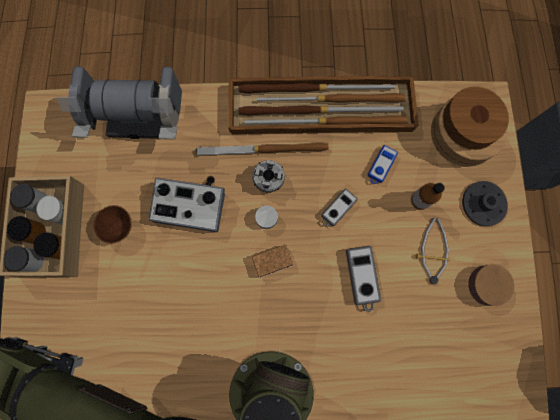

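View pics/scene.png

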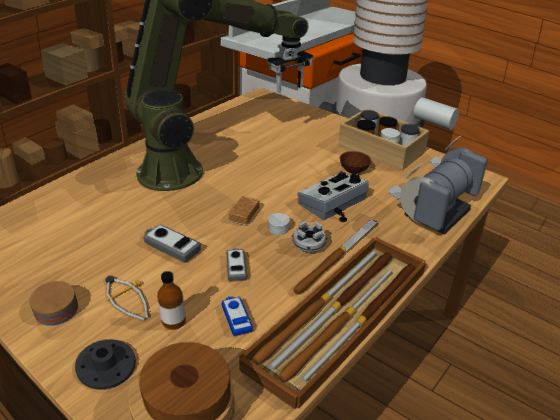

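The top view shows three candidate remotes: blue (383,164), large grey (364,276) and small grey (339,208). I choose the small grey one, with its loop at the lower left near (322,224). The console is at (187,204), with the rocker at about (166,211) and START at about (188,214). I'll check this in one crop.

Run:
```python
from h import *
p=snap("top")
A=p["img"][180:240,300:380,::-1];B=p["img"][170:240,140:235,::-1]
A=cv2.resize(A,(400,300),interpolation=cv2.INTER_CUBIC);B=cv2.resize(B,(400,295),interpolation=cv2.INTER_CUBIC)
B=cv2.copyMakeBorder(B,0,5,0,0,cv2.BORDER_CONSTANT)
cv2.imwrite("pics/crop.png",np.hstack([A,B]))
for d in trace(p,"remote"):
    ys,xs=np.nonzero(d["region"]); print(d["rect"],cv2.minAreaRect(np.c_[xs,ys].astype(np.float32)),d["p"])
    bx=cv2.boxPoints(cv2.minAreaRect(np.c_[xs,ys].astype(np.float32)))
    print([atz(p,q,15).round().tolist() for q in bx])
for d in trace(p,"pendant")[:1]:
    ys,xs=np.nonzero(d["region"]); r=cv2.minAreaRect(np.c_[xs,ys].astype(np.float32));print(r)
    print([(q.round(1).tolist(),atz(p,q,50).round().tolist()) for q in cv2.boxPoints(r)])
for n,uv,z in(("on",(334,214),31),("rocker",(166,211),67),("start",(188,214),67),("stop",(209,198),95),("knob",(164,189),90)):
    print(n,atz(p,uv,z).round(1))
```

```text
[363.1, 274.7, 39.1, 59.6] ((362.4615478515625, 275.80767822265625), (59.423187255859375, 27.260143280029297), 78.69007110595703) 0.97
[[421.0, -229.0, 15.0], [435.0, -313.0, 15.0], [258.0, -338.0, 15.0], [245.0, -256.0, 15.0]]
[382.1, 163.7, 30.2, 39.7] ((380.9870300292969, 164.95077514648438), (18.787187576293945, 39.22995376586914), 30.256441116333008) 0.59
[[649.0, -305.0, 15.0], [762.0, -377.0, 15.0], [729.0, -428.0, 15.0], [617.0, -354.0, 15.0]]
[268.0, 175.1, 35.7, 35.2] ((268.0, 175.5), (33.0, 30.0), 90.0) 0.59
[[716.0, 45.0, 15.0], [714.0, -52.0, 15.0], [605.0, -49.0, 15.0], [607.0, 46.0, 15.0]]
[340.8, 208.7, 37.7, 36.0] ((337.78228759765625, 208.81494140625), (18.400833129882812, 42.28762435913086), 40.36453628540039) 0.56
[[517.0, -152.0, 15.0], [619.0, -244.0, 15.0], [579.0, -286.0, 15.0], [479.0, -194.0, 15.0]]
((187.33999633789062, 200.1199951171875), (71.70062255859375, 54.44722366333008), 8.130102157592773)
[([148.0, 222.0], [511.0, 365.0, 50.0]), ([155.6999969482422, 168.10000610351562], [682.0, 348.0, 50.0]), ([226.6999969482422, 178.1999969482422], [644.0, 125.0, 50.0]), ([219.0, 232.10000610351562], [476.0, 148.0, 50.0])]
on [ 528.5 -203.5   31. ]
rocker [540.8 305.9  67. ]
start [530.3 238.9  67. ]
stop [571.5 171.9  95. ]
knob [603.2 308.2  90. ]
```

View pics/crop.png

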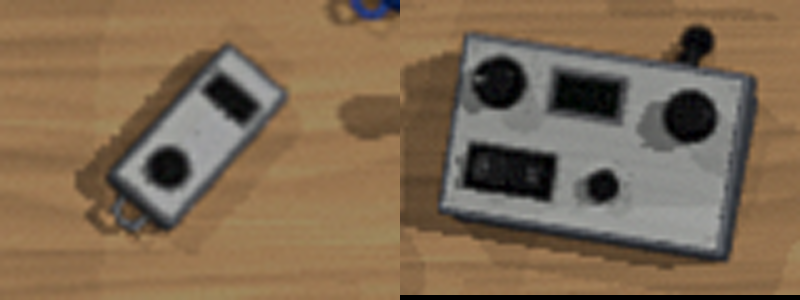

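Left: the small grey remote, with round ON at pixel (333,213) at the loop end and the OFF bar at (346,200). Right: rocker at (166,211), START (188,214), knob (163,190), STOP (209,198). The choice is confirmed. I'll fit the console pose and work out the first move.

```bash
cat >> h.py <<'E'
from scipy.optimize import least_squares
c2,s2=np.cos(.2),np.sin(.2)
def face(X,u,v,h):  # X=(x,y,yaw)
    l=np.array([u*c2-h*s2, v, 60+u*s2+h*c2]); c,s=np.cos(X[2]),np.sin(X[2])
    return np.array([X[0]+c*l[0]-s*l[1],X[1]+s*l[0]+c*l[1],l[2]])
PTS=dict(rocker=(-28,55,11),start=(-28,-15,13),stop=(30,-72,29),knob=(34,72,24))
def fit(p,obs,x0=(580,245,-.17)):
    f=lambda X:(proj(p,[face(X,*PTS[k]) for k in obs])-np.array(list(obs.values()))).ravel()
    r=least_squares(f,x0); return r.x,r.fun
def totool(w):
    from scipy.spatial.transform import Rotation as R
    return R.from_euler("xyz",monitor.read_state()["eef_rot"]).as_matrix().T@np.array(w)
E
python3 - <<'E'
from h import *
p=snap("top")
X,r=fit(p,dict(rocker=(166.1,211.1),start=(188.2,214.4),stop=(690/4.21-95+140,170+117/4.21),knob=(140+98/4.21,170+82/4.21)))
print(X,r.round(1)); np.save("X.npy",X)
for k in PTS: print(k,face(X,*PTS[k]).round(1))
on=atz(p,(333.4,213.4),31);off=atz(p,(346.4,199.6),31);print(on,off,np.linalg.norm(on-off))
e=np.array(monitor.read_state()["eef_pos"]);t=np.array([on[0],on[1],180]);print(totool(t-e))
E
```

```text
[ 5.61038083e+02  2.46561878e+02 -1.78679065e-01] [ 0.  -0.3  0.4  0.1  0.3  0.3 -0.7 -0.1]
rocker [541.7 306.   65.2]
start [528.8 237.1  67.2]
stop [571.5 171.5  94.4]
knob [601.9 312.3  90.3]
[ 530.44689977 -201.71014905   31.        ] [ 573.20375717 -244.33021534   31.        ] 60.37067918957059
[-564.34412738 -609.79340856   44.42742299]
```

The fit residuals are under 1 px and the ON–OFF distance is 60.4 mm against the expected 60. Next I move to hover over ON with the fingers shut.

>>> {"fn": "arm_command", "kwargs": {"steps": [[0,-564,-610,0,0],[0,-564,-610,0,0],[0,-564,-610,0,0],[0,-564,-610,0,0],[0,-564,-610,0,0],[0,-564,-610,0,0],[0,-564,-610,0,0],[0,-564,-610,0,0],[0,-564,-610,0,0],[0,-564,-610,0,0],[0,-564,-610,0,0],[0,-564,-610,0,0],[0,-564,-610,0,0],[0,-564,-610,0,0],[0,-564,-610,0,0],[0,-564,-610,44,0],[0,-564,-610,44,0],[0,-564,-610,44,0]]}}

```text
clock: 3.25
eef_pos: [530.4, -201.4, 182.2]
eef_rot: [-3.141, 0.002, 2.885]
wrist_force: [-0.6, 0.1, 0.3]
finger_gap: 0.4
finger_force: 0.0
```

Run:
```python
from h import *
s=monitor.read_state();print(s["clock"],s["eef_pos"],s["eef_rot"],s["finger_gap"])
p=snap("wrist");save(p,"w1.png")
print(proj(p,[[530.4,-201.7,31],[573.2,-244.3,31]]), [(d["rect"],d["p"]) for d in find_in(p,"on_top")])
e=np.array(s["eef_pos"]);print("tip",proj(p,[e-[0,0,19]]))
t=np.array([530.4,-201.7,80]);print(totool(t-e))
```

```text
3.25 [ 530.42047495 -201.35428367  182.18524537] [-3.14131613e+00  1.60384817e-03  2.88454423e+00] 0.40565770092103215
[[279.27235524 200.91480577]
 [246.32579246 255.73104776]] [([164.8, 354.6, 7.7, 5.4], 0.58), ([282.1, 203.9, 25.5, 23.6], 0.57)]
tip [[280.04034414 266.21611585]]
[  0.18722915  -0.29440614 102.18523661]
```

View pics/w1.png

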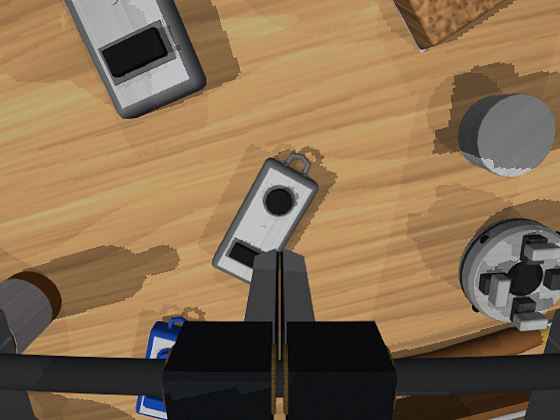

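The wrist view shows ON at (279,201), which matches the projection (279.3,200.9). The OFF bar at (243,252) is well away from the tip. I'll descend to just above the button.

>>> {"fn": "arm_command", "kwargs": {"steps": [[0,0,0,60,0],[0,0,0,110,0],[0,0,0,124,0],[0,0,0,124,0],[0,0,0,124,0],[0,0,0,124,0]]}}

```text
clock: 4.1
eef_pos: [530.8, -202.1, 58.1]
eef_rot: [-3.141, 0.003, 2.884]
wrist_force: [0.7, 0.4, -0.8]
finger_gap: 0.6
finger_force: 0.0
```

>>> {"fn": "arm_command", "kwargs": {"steps": [[0,0,0,6,0],[0,0,0,8,0],[0,0,0,10,0],[0,0,0,12,0],[0,0,0,12,0],[0,0,0,12,0]]}}

```text
clock: 4.85
eef_pos: [530.3, -201.9, 45.9]
eef_rot: [-3.141, 0.001, 2.884]
wrist_force: [-6.7, 2.4, 20.3]
finger_gap: 0.4
finger_force: 9.8
```

ON is bottomed (20 N). I lift off and head for the rocker.

>>> {"fn": "arm_command", "kwargs": {"steps": [[0,0,0,0,0],[0,0,0,-60,0],[0,0,0,-120,0],[0,0,0,-130,0],[0,0,0,-130,0],[0,0,0,-130,0]]}}

```text
clock: 5.6
eef_pos: [529.5, -201.5, 172.6]
eef_rot: [3.141, -0.003, 2.884]
wrist_force: [-1.0, 0.3, -0.0]
finger_gap: 0.7
finger_force: 0.0
```

Run:
```python
from h import *
s=monitor.read_state();X=np.load("X.npy");e=np.array(s["eef_pos"]);print(e,s["wrist_force"])
r=face(X,-28,55+18,15);print(r);t=np.array([r[0],r[1],e[2]]);print(totool(t-e))
m=face(X,-28,30,13);print(totool(np.array([m[0],m[1],e[2]])-e), "yaw",s["eef_rot"][2],X[2]+np.pi)
```

```text
[ 529.45449417 -201.54770455  172.56240595] [-1.02124293  0.3444266  -0.018583  ]
[544.07479322 323.8065481   69.13825741]
[119.79616864 511.72194575   0.61002688]
[116.00204712 468.88783047   0.5770358 ] yaw 2.883806888703666 2.9629135882470163
```

>>> {"fn": "arm_command", "kwargs": {"steps": [[0,116,469,-20,-4.5],[0,116,469,-20,-4.5],[0,116,469,-20,-4.5],[0,116,469,-20,-4.5],[0,116,469,-20,-4.5],[0,116,469,-20,-4.5],[0,116,469,-20,-4.5],[0,116,469,-20,-4.5],[0,116,469,-20,-4.5],[0,116,469,-20,-4.5],[0,116,469,-20,-4.5],[0,116,469,-20,-4.5]]}}

```text
clock: 7.1
eef_pos: [537.7, 280.4, 194.4]
eef_rot: [-3.141, -0.0, 2.961]
wrist_force: [0.3, 0.6, -0.5]
finger_gap: 0.3
finger_force: 0.0
```

Run:
```python
from h import *
s=monitor.read_state();X=np.load("X.npy");print(s["clock"],s["eef_pos"],s["eef_rot"])
p=snap("wrist")
q={k:proj(p,[face(X,*PTS[k])])[0].round(1) for k in PTS};q["r18"]=proj(p,[face(X,-28,73,16)])[0].round(1);print(q)
import copy
im=p["img"].copy()
for v in q.values(): cv2.circle(im,(int(v[0]),int(v[1])),2,(255,0,0),-1)
p["img"]=im;save(p,"w2.png")
```

```text
7.1 [537.68864794 280.35103873 194.42640004] [-3.14149636e+00 -5.90320158e-05  2.96105234e+00]
{'rocker': array([311.1, 207.4]), 'start': array([225.5, 207.8]), 'stop': array([152.5, 282.4]), 'knob': array([333.1, 285.5]), 'r18': array([333.9, 207.8])}
```

View pics/w2.png

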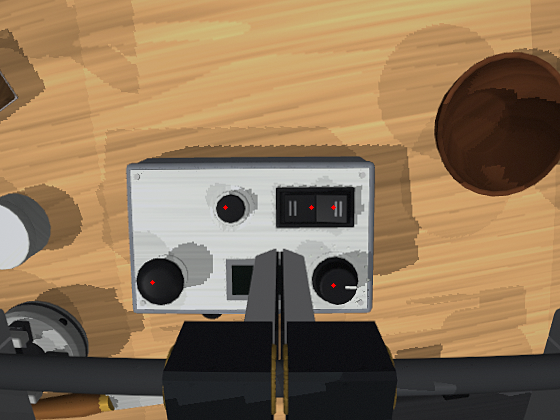

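The wrist view shows START at (231,208), rocker centre (315.5,208), STOP (160,281) and knob (336,286). The markers sit 3–7 px off, so I refit from here.

Run:
```python
from h import *
p=snap("wrist");s=monitor.read_state()
X,r=fit(p,dict(rocker=(315.5,208),start=(231,208),stop=(160,281.5),knob=(336,286)));print(X,r.round(1))
X2,r=fit(p,dict(rocker=(315.5,208),start=(231,208)),X);print(X2,r.round(1))
np.save("X2.npy",X);e=np.array(s["eef_pos"])
for n,a in(("r18",(-28,73,16)),("start",PTS["start"])):
    f=face(X,*a);print(n,f,face(X2,*a),totool(f-e))
```

```text
[ 5.61935219e+02  2.50781449e+02 -1.84692530e-01] [ 0.8 -0.1 -0.2 -0.2 -2.6  0.6  2.   0.1]
[ 5.62043679e+02  2.50534382e+02 -1.83674901e-01] [ 0.5  0.  -0.5  0. ]
r18 [545.24145136 328.16321494  70.11832398] [545.27117393 327.89911957  70.11832398] [  1.02508758  48.08898975 124.41858996]
start [529.66662438 241.55039839  67.17812425] [529.78449468 241.27049849  67.17812425] [  0.83465572 -39.91284687 127.35806049]
```

>>> {"fn": "arm_command", "kwargs": {"steps": [[0,1,47,30,0],[0,1,47,80,0],[0,1,47,90,0],[0,1,47,95,0],[0,1,47,99,0],[0,1,47,102,0],[0,1,47,105,0],[0,1,47,108,0],[0,1,47,110,0],[0,1,47,110,0],[0,1,47,110,0]]}}

```text
clock: 8.57
eef_pos: [544.8, 327.6, 84.4]
eef_rot: [-3.141, -0.0, 2.962]
wrist_force: [0.5, 0.6, 1.7]
finger_gap: 0.8
finger_force: 0.6
```

>>> {"fn": "arm_command", "kwargs": {"steps": [[0,0,0,1,0],[0,0,0,2,0],[0,0,0,2,0],[0,0,0,2,0]]}}

```text
clock: 9.07
eef_pos: [545.1, 327.7, 83.1]
eef_rot: [3.141, 0.001, 2.962]
wrist_force: [-1.2, -0.7, 8.3]
finger_gap: 0.5
finger_force: 4.1
```

>>> {"fn": "arm_command", "kwargs": {"steps": [[0,0,0,1,0],[0,0,0,1,0],[0,0,0,1,0]]}}

```text
clock: 9.45
eef_pos: [545.2, 327.8, 82.9]
eef_rot: [3.141, 0.001, 2.962]
wrist_force: [-2.8, -2.3, 13.8]
finger_gap: 0.8
finger_force: 7.2
```

The rocker is hard against its stop. I lift clear and verify.

>>> {"fn": "arm_command", "kwargs": {"steps": [[0,0,0,-20,0],[0,0,0,-80,0],[0,0,-40,-111,0],[0,0,-47,-111,0],[0,0,-47,-111,0],[0,0,-47,-111,0],[0,0,-47,-111,0]]}}

```text
clock: 10.32
eef_pos: [536.2, 282.0, 191.4]
eef_rot: [-3.141, -0.001, 2.963]
wrist_force: [-0.4, 0.4, -0.8]
finger_gap: 0.7
finger_force: 0.0
```

Run:
```python
from h import *
p=snap("wrist");s=monitor.read_state();print(s["clock"],s["eef_pos"])
save(p,"w3.png",(190,160,390,260),4)
X=np.load("X2.npy");f=face(X,*PTS["start"]);print(f,proj(p,[f]),totool(f-np.array(s["eef_pos"])))
```

```text
10.375 [536.29150686 281.88818866 191.64043029]
[529.66662438 241.55039839  67.17812425] [[229.12111049 210.98077547]] [ -0.78491482 -40.79037038 124.48864048]
```

View pics/w3.png

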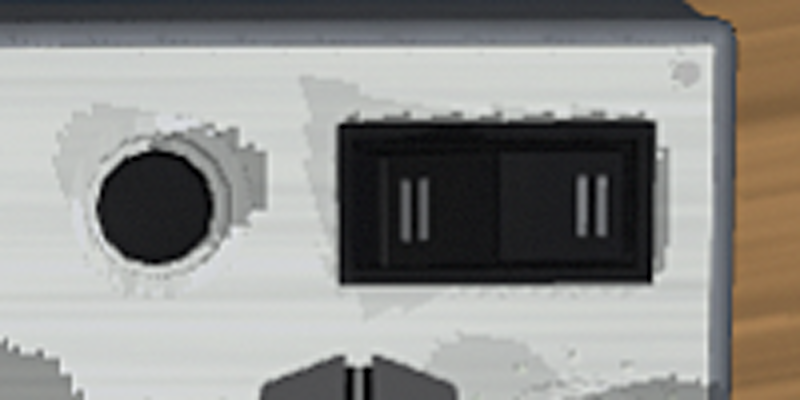

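The crop shows the rocker's inner end now raised, so it is in reverse. START is at about (229,212), as predicted. Now I press START.

>>> {"fn": "arm_command", "kwargs": {"steps": [[0,-1,-40,0,0],[0,-1,-40,40,0],[0,-1,-40,85,0],[0,-1,-40,97,0],[0,-1,-40,101,0],[0,-1,-40,104,0],[0,-1,-40,106,0],[0,-1,-40,107,0],[0,-1,-40,108,0],[0,-1,-40,108,0],[0,-1,-40,108,0]]}}

```text
clock: 11.75
eef_pos: [530.5, 242.0, 84.7]
eef_rot: [3.141, 0.001, 2.962]
wrist_force: [2.2, -1.2, 3.5]
finger_gap: 0.6
finger_force: 1.6
```

>>> {"fn": "arm_command", "kwargs": {"steps": [[0,0,0,1,0],[0,0,0,2,0],[0,0,0,3,0],[0,0,0,3,0],[0,0,0,3,0]]}}

```text
clock: 12.38
eef_pos: [530.7, 241.9, 82.2]
eef_rot: [3.141, 0.001, 2.962]
wrist_force: [-0.1, 0.1, 11.7]
finger_gap: 0.6
finger_force: 5.5
```

>>> {"fn": "arm_command", "kwargs": {"steps": [[0,0,0,1,0],[0,0,0,1,0],[0,0,0,1,0],[0,0,0,-20,0],[0,0,0,-80,0],[0,0,0,-120,0],[0,0,0,-140,0],[0,0,0,-140,0],[0,0,0,-140,0],[0,0,0,-140,0]]}}

```text
clock: 13.62
eef_pos: [529.9, 241.8, 220.0]
eef_rot: [-3.14, -0.002, 2.962]
wrist_force: [-0.7, 0.2, 0.3]
finger_gap: 0.1
finger_force: 0.0
```

Run:
```python
from h import *
p=snap("wrist");s=monitor.read_state();print(s["clock"],s["eef_pos"],s["wrist_force"])
q=snap("top")
A=cv2.resize(p["img"][:300,:,::-1],(560,300));B=cv2.resize(q["img"][170:245,300:380,::-1],(240,225))
B=cv2.copyMakeBorder(B,0,75,0,0,cv2.BORDER_CONSTANT)
cv2.imwrite("pics/end.png",np.hstack([A,B]))
```

```text
13.675 [530.03834493 241.77974904 220.26100642] [ 0.05077306 -0.31185662 -0.43183196]
```

View pics/end.png

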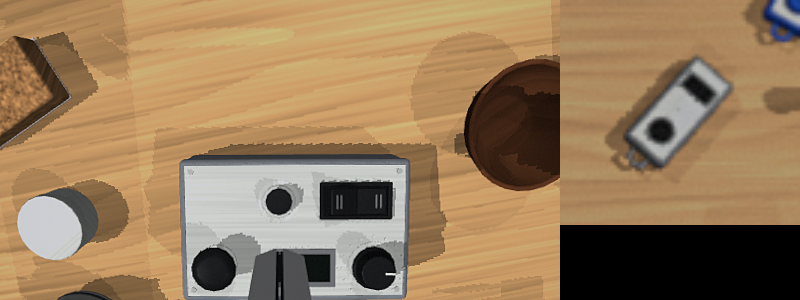

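The rocker (356,201) is in reverse, START (279,202) is back up, the remote is in place, and the gripper is well clear.

```bash
python3 -c "
from cell import job
print(job.sign_off())"
```

```text
the job is handed in; nothing more can be done
None
```

I pressed the remote's ON button, tipped the rocker over to reverse, then pressed START, and handed the job in at about 14 s of the 43 s allowed with the arm clear of everything; the sign-off returned no verdict.

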